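# Set out the egg cup and hold the boiled egg over it with the tongs

## Robot

A 7-joint arm with a two-finger parallel gripper is mounted at the origin on a cart in front of the work surface, level with it; the furniture and walls round the work are solid. World frame = base frame: x ahead of the robot, y to its left, z up, the work surface at z = 0. Lengths are in m, angles in rad, forces in N, time in s.
With the tool pointing down it reaches from about 0.4 to 0.85 m from the base axis. Payload 10.4 kg.
Tool frame: the origin (TCP) lies at the very end of the fingers, on their centre line; the grasp point (between the pads) lies 19 mm behind it; z points along the fingers, y is the line along which they close (so a half turn about z gives the same grasp; the last joint's range is limited). The gripper opens to 85 mm and grips with 20 to 120 N. Pads are 22 mm wide; open, the fingers measure 114 mm over their backs; the gripper's body (76 mm by 85 mm) begins 54 mm behind the grasp point. The pads swing forward as they close: fully open they stand 13 mm farther back than shut.
Start: joints at [1.296, 0.332, -0.065, 1.46, 0.022, 1.35, -0.088], TCP at [0.156, -0.605, 0.231] pointing down, gripper open.
Joint ranges: [-2.6, 2.6], [-0.5, 2.12], [-1.47, 1.34], [0.16, 2.42], [-1.27, 4.41], [0.06, 2.06], [-2.6, 2.6]. Speed limits (rad/s): [2.22, 2.22, 2.79, 2.79, 3.14, 3.14, 3.14].

## Interface

Orientations are given as a 3x3 rotation matrix whose columns are the frame's x, y, z axes.
In Python, from rig import bot gives the robot as it stands.
- The arm moves only by the tool jog_arm, never from a script. Its argument "rows" is a list that holds one entry, the list of rows, each a list of 7 numbers: the shift along the tool's x, y, z in cm, then the turn, a rotation vector about the tool's x, y, z in degrees, then the opening, from 0 (shut) to 1 (fully open). A call has 1 to 5 rows; each row shifts and turns the commanded pose from where the row before left it, along the tool's axes as they then stand; what a row does not reach is not made up. A row lasts 1/12 s, in which the tool goes at most 41.7 mm and 7.16 degrees, less where a joint would pass 70% of its speed; a pose out of reach is approached as far as the arm can. A call is refused whole if a number of a shift passes 4.17 or a number of a turn 7.16, either way. A call with a gripper value outside its range is refused whole. The fingers move at their own pace and stop on an object; "force" is the grip in N (left out, the last holds). Time passes only in rows, so rows that do not move let the fingers close. It gives the time, the measured TCP pose, the force, the opening and the grip force at its end, in the units of the state.
- bot.read_state(): the state, without advancing time (a new reading comes with each control period).
- bot.get_image(name): name is "scene" or "side" or "wrist"; returns the picture (480x640x3 uint8, blue, green, red); there is no depth.
- bot.camera_info(name): a dict with "fx", "fy", "cx", "cy" (pixels), "T" (4x4, takes a point from camera to world coordinates). Camera axes: x right, y up, looking along -z (the intrinsics and any distortion apply to the point x, -y, -z); pixel columns grow to the right and rows downward; lengths in m; the calibration is good to about 2 mm. A picture is of the moment at which its call begins: read the wrist's pose just before it. camera_info takes no time and is no camera call; for the wrist camera it gives the pose at the moment of the call.
- bot.job_done(): hands the job in; it is judged then, once.
The state is a dict: "t": time; "joint_positions": joint angles; "joint_vel": joint speeds; "joint_torque": joint torques, N m; "tcp_pos": TCP position; "eef_rot": TCP orientation; "contact_force": force on the tool from outside, world axes, zero at the start; "torque": the same for the moment, N m; "opening": finger opening in m; "grasp_force": force on a finger pad.
Only numpy, scipy, OpenCV 4.12 (cv2) and the standard library are available. Lean on these libraries where they do the work, as an engineer would, in place of code of your own. Each camera call takes 0.05 s, during which the arm holds its last target. There are 200 camera calls.

## Task

Serve the boiled egg: first set the egg cup upright on the breakfast board and let go of it. Then take the spring tongs from their holder, close their jaws on the large egg (not the small one) in the rack without touching it with your fingers, lift it and hold it still directly over the egg cup, a few centimetres clear of its rim. Finish while still holding it there in the tongs, with the cup still standing on the board, and leave the small egg and everything else where it is.

Things in the scene. Friction and masses are not known exactly. Their poses are not given: they have to be found in the camera images.
- egg_cup: stainless egg cup standing loose on the counter, 0.12 kg: 65 mm high, foot 42 mm across, narrow stem, open bowl 50 mm across outside with upright walls in its top 17 mm (3 mm thick); origin at the centre of its underside, z up; best pinched across the bowl from above, 48 to 60 mm above the underside
- board: square wooden breakfast board, 150x150x15 mm, fixed, lying flat; origin at the centre of its underside, x and y along its edges; its top is 15 mm above the counter
- egg_rack: light wooden egg rack, 60x180x22 mm, fixed, with a row of three round holes 60 mm apart along its y; origin at the centre of its underside. The large egg stands in one end hole, the small one in the other, the middle hole is empty
- egg: the large brown egg, 57 mm high and 44 mm across, about 55 g, standing blunt end down and sunk 4 mm into its hole; origin at its bottom, z up
- egg_center (a point): point on the axis of the large egg at its widest height, 25 mm above its bottom
- small_egg: the small brown egg, 42 mm high and 32 mm across, in the other end hole; origin at its bottom; to be left alone
- tongs: steel spring tongs, 0.11 kg, 171 mm high, standing loose in their holder, jaws down, hinge head (18x26 mm) up. Two arms spread along its y; origin on the centre line at the tips, z up. Springs hold them open: about 6 N at each grip plate open, 8 N when closed on the egg. To carry them open, hold them about 2 mm narrower than the plates' open width; to grip the egg, squeeze with 25 N or more
- tongs_grip (a point): point midway between the arms' two rubber grip plates, 128 mm above the tips, 43 mm below the top of the head. Plates 18 mm wide (along x), 44 mm high; outer faces 46 mm apart when open, 37 mm when the jaws hold the large egg
- tongs_jaws (a point): point midway between the jaws at mid height, 13 mm above the tips, 115 mm straight below tongs_grip. Jaws 30 mm high, 32 mm wide (along x), hollowed as a shallow V to fit the egg; open, 76 mm between them and 97 mm over their backs. They move four times as far as the grip plates
- tongs_left (a joint): angle of the arm on the tongs' +y side: 0 fully open, grows as it is squeezed; about 0.12 when the jaws hold the large egg, 0.24 shut (rad)
- tongs_right (a joint): the same for the arm on the -y side
- tongs_holder: dark steel open box in which the tongs stand, 50x110x85 mm, walls and floor 5 mm, fixed; origin at the centre of its underside, long side along its y, as the tongs' y. Lift the tongs straight up, at least 85 mm, to clear it
- salt_shaker: salt shaker, 44 mm across, 90 mm high, to be left alone; origin under its centre
- pepper_mill: wooden pepper mill, 58 mm across, 170 mm high, to be left alone; origin under its centre
- honey_jar: jar, 110 mm across, 158 mm high, at the back, to be left alone; origin under its centre
- tea_box: tea carton, 58x122x68 mm, at the back, to be left alone; origin under its centre
- teaspoon: teaspoon, 134x27x12 mm, lying at the left, to be left alone; origin under its centre
Not all that is in view belongs to the job. Leave any turquoise look-alike of the egg_cup alone.

How it is judged:
By the outcome, as a careful person would: the job done as asked, in the order asked, and still so for the second after the job is handed in, while the arm keeps its last pose, push and grip.
It also fails if it takes over 59 s, if anything falls off the work surface, if the arm or the gripper's body presses on something with over 40 N, if the wrist force passes 120 N, or if a joint passes its speed limit or range.

## Working session

There is one attempt and no reset: what is moved stays moved. The work goes in short steps, Python scripts to look and compute and a tool call to move; the robot and the scene stay as the last step left them, time stands still between calls to the robot, and variables do not carry over. Pictures are saved under pics/ and viewed, at most 10 in all, crops included, and the job is handed in when it is done.

Besides the shell and the picture viewer there is one more tool, called after "Emit:" by a JSON object that holds its "op" and its "data". jog_arm: Moves the arm, as the interface text tells. Its arguments: {"type":"object","properties":{"rows":{"type":"array"},"force":{"type":"number"}},"required":["rows"]}

```bash
mkdir -p pics; ls
python3 - <<'E'
from rig import bot
import cv2
for n in("scene","side","wrist"):
    i=bot.get_image(n); cv2.imwrite(f"pics/{n}0.png",i); print(n,bot.camera_info(n))
s=bot.read_state();print(s)
E
```

```text
pics
scene {'fx': 452.2795176430486, 'fy': 452.2795176430486, 'cx': 317.4582534555788, 'cy': 236.8357418270628, 'T': array([[ 7.47711644e-01,  5.11539566e-01, -4.23384659e-01,
         5.43710160e-02],
       [-6.64023398e-01,  5.76464056e-01, -4.76195463e-01,
        -5.54196754e-01],
       [ 4.73217188e-04,  6.37194213e-01,  7.70703128e-01,
         1.08518803e+00],
       [ 0.00000000e+00,  0.00000000e+00,  0.00000000e+00,
         1.00000000e+00]])}
side {'fx': 578.5307608466853, 'fy': 578.5307608466853, 'cx': 323.3919894149936, 'cy': 242.8817373305139, 'T': array([[-0.88903861,  0.3253203 , -0.32214445,  0.18526168],
       [-0.45731169, -0.59745951,  0.65871705,  0.88270703],
       [ 0.02182576,  0.73294531,  0.67993735,  0.98677068],
       [ 0.        ,  0.        ,  0.        ,  1.        ]])}
wrist {'fx': 364.63410448754297, 'fy': 364.63410448754297, 'cx': 317.3351173221454, 'cy': 238.97537569395834, 'T': array([[ 0.24914309,  0.93315118,  0.25914589,  0.22092691],
       [-0.96846551,  0.24047422,  0.06516673, -0.58801506],
       [-0.0015075 , -0.2672097 ,  0.96363723, 
[... 212 characters left out ...]
), 'joint_vel': array([ 0.00090753, -0.00049046, -0.00014216, -0.00361679,  0.0002156 ,
        0.00107689,  0.00056274]), 'joint_torque': array([ 1.25888273e-03, -6.25827956e+01,  4.95339534e-02, -3.91847992e+01,
        1.62864919e-02,  7.63527205e-03, -1.20155406e-07]), 'tcp_pos': array([ 0.15561876, -0.60502893,  0.23070383]), 'eef_rot': array([[ 9.68482354e-01,  2.49081970e-01, -3.18408483e-04],
       [ 2.49082168e-01, -9.68481817e-01,  1.02207657e-03],
       [-5.37919816e-05, -1.06917300e-03, -9.99999427e-01]]), 'contact_force': array([-0.18244081, -0.01313684, -0.30949876]), 'torque': array([-0.03028111,  0.02458701, -0.06450978]), 'grasp_force': 0.0, 'opening': 0.08555297356225479}
```

View pics/scene0.png

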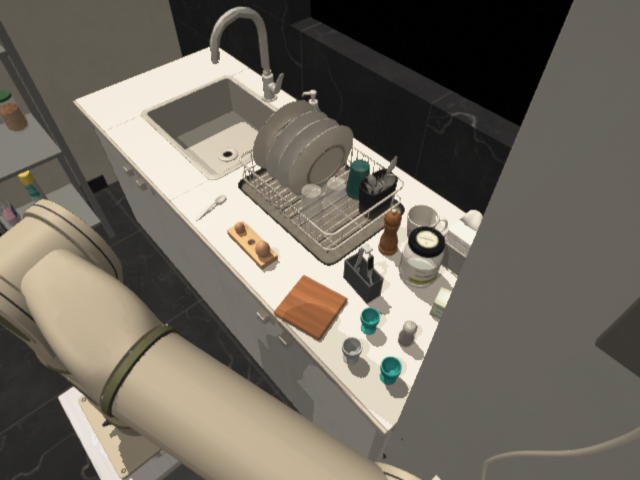

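View pics/side0.png

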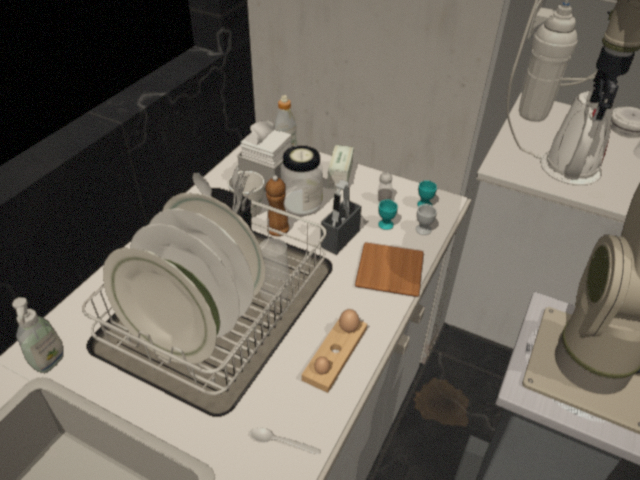

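The stainless cup is at scene (352,348) and side (426,218). The turquoise look-alikes are at scene (370,320) and (390,370). The board is at (312,306), the rack's large egg at (263,249), its small egg at (240,228), and the tongs in their holder at (363,275). I'll enlarge these to confirm.

Run:
```python
import cv2,numpy as np
a=cv2.imread("pics/scene0.png");b=cv2.imread("pics/side0.png")
c=cv2.resize(a[215:380,220:420],None,fx=4,fy=3.6,interpolation=cv2.INTER_CUBIC)
c=cv2.resize(a[230:380,220:420],None,fx=4,fy=4,interpolation=cv2.INTER_CUBIC)
cv2.imwrite("pics/sc1.png",c)
l=cv2.resize(b[165:265,310:445],None,fx=4,fy=4,interpolation=cv2.INTER_CUBIC)
cv2.imwrite("pics/sd1.png",cv2.resize(b[165:300,300:450],None,fx=4.4,fy=4.4,interpolation=cv2.INTER_CUBIC))
```

```text
(no output)
```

View pics/sc1.png

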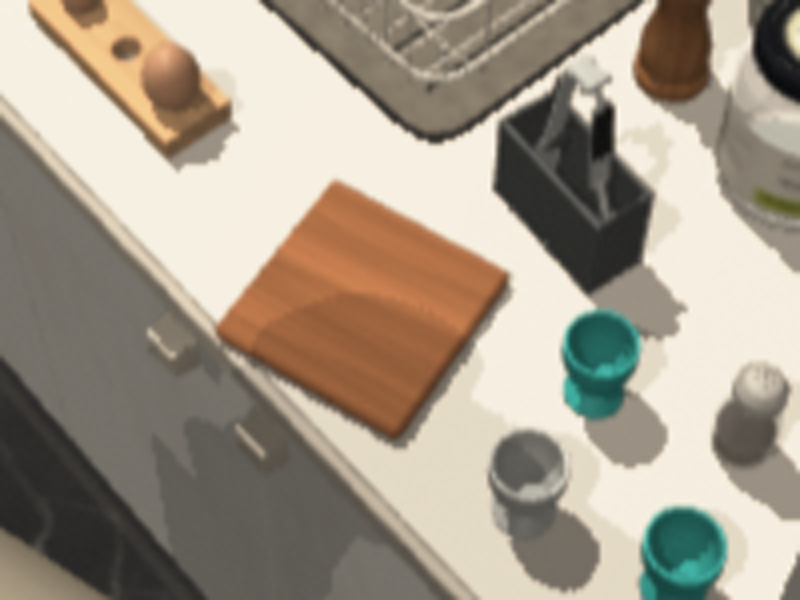

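View pics/sd1.png

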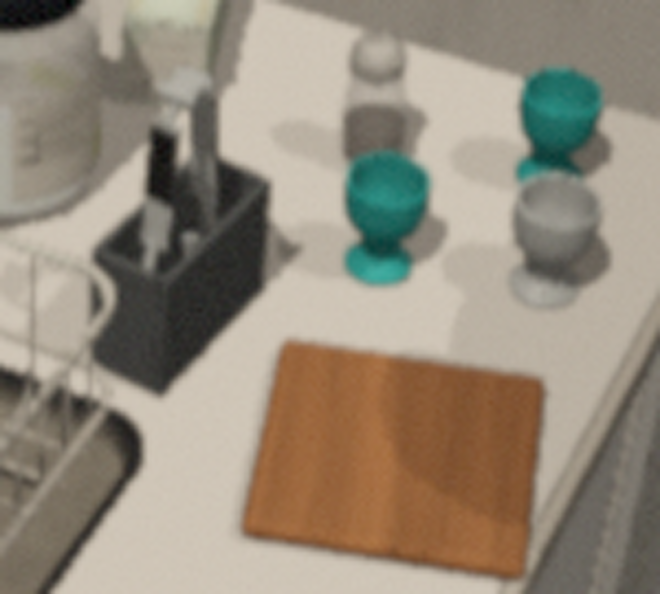

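The crops show one stainless cup: rim at about scene (352,346) and side (427,211), between the two turquoise ones. The tongs head is at scene (367,248), the holder opening centre at (364,269), and the large egg at the board-side end of the rack, (263,249). Next I triangulate.

```bash
cat > h.py <<'E'
import numpy as np,cv2
from rig import bot
def ray(ci,p):
    d=np.array([(p[0]-ci['cx'])/ci['fx'],-(p[1]-ci['cy'])/ci['fy'],-1.]);T=ci['T']
    d=T[:3,:3]@d;return T[:3,3],d/np.linalg.norm(d)
def plane(ci,p,z):
    o,d=ray(ci,p);return o+d*(z-o[2])/d[2]
def tri(c1,p1,c2,p2):
    o,d=ray(c1,p1);q,e=ray(c2,p2)
    s=np.linalg.lstsq(np.c_[d,-e],q-o,rcond=None)[0]
    a,b=o+s[0]*d,q+s[1]*e
    return (a+b)/2,np.linalg.norm(a-b)
def proj(ci,X):
    T=ci['T'];c=T[:3,:3].T@(np.asarray(X)-T[:3,3])
    return np.array([ci['cx']-ci['fx']*c[0]/c[2],ci['cy']+ci['fy']*c[1]/c[2]])
E
python3 - <<'E'
from h import *
np.set_printoptions(precision=4,suppress=True)
A,B=bot.camera_info("scene"),bot.camera_info("side")
a=lambda u,v:(220+u/4,230+v/4)
b=lambda u,v:(300+u/4.4,165+v/4.4)
print("cup",tri(A,a(528,463),B,b(557,203)),plane(A,a(528,463),.065),plane(B,b(557,203),.065))
print("hold",plane(A,a(577,158),.085),plane(B,b(183,217),.085))
print("hcorn");
for c in[(498,122),(595,232),(652,192)]:print(plane(A,a(*c),.085))
for c in[(95,250),(163,278),(270,185)]:print(plane(B,b(*c),.085))
print("head",tri(A,a(588,72),B,b(188,85)))
print("board")
for c in[(337,182),(508,273),(398,430),(218,328)]:print(plane(A,a(*c),.015))
for c in[(285,343),(543,378),(522,570),(247,530)]:print(plane(B,b(*c),.015))
print("egg",tri(A,a(171,77),B,(348,321)))
# egg masks
for n,f,ci in(("scene",(245,232,282,262),A),("side",(335,305,362,335),B)):
    im=cv2.imread(f"pics/{n}0.png");x0,y0,x1,y1=f;r=im[y0:y1,x0:x1]
    hsv=cv2.cvtColor(r,cv2.COLOR_BGR2HSV);print(n)
    print(hsv[::3,::4,1])
E
```

```text
cup (array([ 0.4484, -0.2378,  0.0653]), np.float64(0.000515549104135191)) [ 0.4488 -0.2377  0.065 ] [ 0.4483 -0.238   0.065 ]
hold [ 0.6224 -0.1061  0.085 ] [ 0.6203 -0.1026  0.085 ]
hcorn
[ 0.6034 -0.0487  0.085 ]
[ 0.5888 -0.1558  0.085 ]
[ 0.64   -0.1589  0.085 ]
[ 0.6501 -0.0546  0.085 ]
[ 0.6075 -0.0517  0.085 ]
[ 0.5897 -0.151   0.085 ]
head (array([ 0.6233, -0.1038,  0.1748]), np.float64(0.0024224120844257182))
board
[0.5184 0.0246 0.015 ]
[ 0.5572 -0.1116  0.015 ]
[ 0.4213 -0.1497  0.015 ]
[ 0.3808 -0.0128  0.015 ]
[ 0.5555 -0.1075  0.015 ]
[ 0.4174 -0.1502  0.015 ]
[ 0.3775 -0.009   0.015 ]
[0.5141 0.033  0.015 ]
egg (array([0.4758, 0.1595, 0.0449]), np.float64(0.0010077669163545374))
scene
[[121 111 110  20  21  21  20  20  20  20]
 [119 111 111  92  21  20  21  20  21  20]
 [107 111 114 111  57  20  21  20  20  20]
 [109 116 117 109 115  55  20  20  20  20]
 [108 109  94 118 106 116  23  20  20  21]
 [109 107 110 117 113 116  82  26  21  21]
 [119 107 109 117 117 119 118  59  31  20]
 [ 39 118 107 117 117 118 118 114  37  20]
 [ 20  67 109 111 118 118 117 119  73  21]
 [ 21  21 112 105 119 116 118 120  59  20]]
side
[[ 30  30  30  29  30  31  30]
 [ 28  29  31  40  38  28  28]
 [ 30  29  61 109 112  66  30]
 [ 30  32 108 103  98 109  30]
 [ 29  57 111  99 103 110  40]
 [ 31 113 113 104 109 111  88]
 [ 65 113 115 110 113 114 118]
 [107 115 117 115 112 112 115]
 [111 113 119 114 114 118 116]
 [108 113 113 119 118 112 106]]
```

Run:
```python
from h import *
np.set_printoptions(precision=4,suppress=True)
A,B=bot.camera_info("scene"),bot.camera_info("side")
a=lambda u,v:(220+u/4,230+v/4)
b=lambda u,v:(300+u/4.4,165+v/4.4)
print("tq1",tri(A,a(600,343),B,b(388,180)))
print("tq2",tri(A,a(684,540),B,b(560,98)))
print("salt",tri(A,(409,326),B,(386,178)))
print("mill",tri(A,(394,214),B,(275,188)))
print("jar",tri(A,(428,240),B,(301,157)))
print("small",tri(A,(240,228),B,(322,364)))
W=bot.camera_info("wrist"); print("cup in wrist",proj(W,[.4485,-.238,.065]))
```

```text
tq1 (array([ 0.5407, -0.2093,  0.0663]), np.float64(0.0003006564483750267))
tq2 (array([ 0.4821, -0.3343,  0.0642]), np.float64(0.0030574674536652524))
salt (array([ 0.5854, -0.2983,  0.0799]), np.float64(0.0008428042048037217))
mill (array([ 0.7814, -0.0546,  0.1431]), np.float64(0.011837246085464888))
jar (array([ 0.7771, -0.1819,  0.1532]), np.float64(0.0029500427220170416))
small (array([0.4766, 0.2763, 0.0376]), np.float64(0.0008122101977868511))
cup in wrist [-158.8959 -401.5575]
```

Run:
```python
from h import *
np.set_printoptions(precision=4,suppress=True)
A,B=bot.camera_info("scene"),bot.camera_info("side")
im=cv2.imread("pics/side0.png"); 
g=cv2.cvtColor(im,cv2.COLOR_BGR2GRAY).astype(int)
for y in(20,60,100,130): 
    r=g[y,440:530]; print(y,r[::6])
im=cv2.imread("pics/scene0.png");g=cv2.cvtColor(im,cv2.COLOR_BGR2GRAY).astype(int)
for y in(20,100,200,300): print(y,[ (x) for x in range(380,620) if abs(g[y,x+1]-g[y,x-1])>25])
def vint(pa,pb):
    o,d=ray(A,pa);q,e=ray(B,pb)
    s=np.linalg.solve(np.c_[d[:2],-e[:2]],q[:2]-o[:2]);return o[:2]+s[0]*d[:2]
print("edge",vint((567,20),(500,20)),vint((388,445),(430,340)))
print("counter corner",plane(A,(386,432),0),plane(B,(468,200),0))
print("kettle base",plane(B,(575,165),0),"counter2 corners",plane(B,(482,172),0))
```

```text
20 [118 117 117 122 124 125 124 122 123 121 102  89  84  81  82]
60 [126 127 125 123 125 125 120 124 127 114  83  86  84  96  86]
100 [125 129 126 130 129 125 127 114  88  87  88  86  85 174 110]
130 [126 129 124 126 126 127 116  90  87  89 145 178 121 179 178]
20 [564, 565, 566]
100 [470, 530, 531, 532]
200 [380, 381, 382, 384, 385, 386, 387, 390, 391, 392, 393, 395, 396, 397, 398, 399, 400, 401, 445, 446, 447, 448, 449, 488, 489, 490]
300 [384, 385, 386, 422, 423, 434, 435, 447, 448, 449]
edge [ 0.4095 -0.4273] [ 0.3976 -0.4333]
counter corner [ 0.3823 -0.4226  0.    ] [ 0.3826 -0.4178 -0.    ]
kettle base [ 0.1495 -0.7362  0.    ] counter2 corners [ 0.385  -0.5655 -0.    ]
```

View pics/wrist0.png

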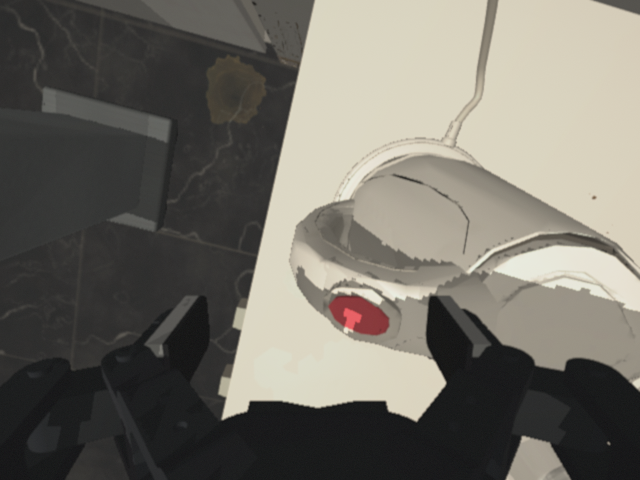

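The wrist view shows the kettle handle right under the open fingers at about (355,315). The cabinet edge is near (0.40,-0.43). I'll lift first, then go around it.

Emit:
{"op": "jog_arm", "data": {"rows": [[[0, 0, -4, 0, 0, 0, 1], [0, 0, -4, 0, 0, 4.7, 1], [0, 0, -3, 0, 0, 4.7, 1], [0, 0, 0, 0, 0, 7, 1], [0, 0, 0, 0, 0, 7, 1]]]}}

```text
t: 0.57
tcp_pos: [0.1559, -0.606, 0.3436]
eef_rot: [[0.987, -0.162, 0.001], [-0.162, -0.987, -0.004], [0.002, 0.003, -1.0]]
contact_force: [-0.9, -0.3, -1.6]
opening: 0.0853
grasp_force: 0.0
```

Emit:
{"op": "jog_arm", "data": {"rows": [[[-1, -3.8, 0, 0, 0, 0, 1], [-1, -3.8, 0, 0, 0, 0, 1], [-1, -3.8, 0, 0, 0, 0, 1], [-1, -3.8, 0, 0, 0, 0, 1], [0, 0, 0, 0, 0, 0, 1]]]}}

```text
t: 0.98
tcp_pos: [0.1397, -0.4435, 0.3418]
eef_rot: [[0.988, -0.154, -0.0], [-0.154, -0.988, 0.001], [-0.0, -0.001, -1.0]]
contact_force: [0.3, -1.6, 0.5]
opening: 0.0856
grasp_force: 0.0
```

Emit:
{"op": "jog_arm", "data": {"rows": [[[2.6, -2.8, 0, 0, 0, 0, 1], [2.6, -2.8, 0, 0, 0, 0, 1], [2.6, -2.8, 0, 0, 0, 0, 1], [2.6, -2.8, 0, 0, 0, 0, 1], [2.6, -2.8, 0, 0, 0, 0, 1]]]}}

```text
t: 1.4
tcp_pos: [0.2912, -0.3294, 0.3414]
eef_rot: [[0.988, -0.156, 0.0], [-0.156, -0.988, -0.0], [0.0, 0.0, -1.0]]
contact_force: [0.5, -0.8, -0.1]
opening: 0.0854
grasp_force: 0.0
```

Emit:
{"op": "jog_arm", "data": {"rows": [[[2.8, -2.3, 1.5, 0, 0, 0, 1], [2.8, -2.3, 1.5, 0, 0, 0, 1], [2.8, -2.3, 1.5, 0, 0, 0, 1], [2.8, -2.2, 1.5, 0, 0, 0, 1], [2.8, -2.2, 1.5, 0, 0, 0, 1]]]}}

```text
t: 1.82
tcp_pos: [0.4473, -0.2399, 0.2657]
eef_rot: [[0.988, -0.156, 0.0], [-0.156, -0.988, -0.0], [0.0, 0.0, -1.0]]
contact_force: [0.1, -1.4, -0.1]
opening: 0.0853
grasp_force: 0.0
```

Run:
```python
from h import *
np.set_printoptions(precision=4,suppress=True)
s=bot.read_state();W=bot.camera_info("wrist");i=bot.get_image("wrist");cv2.imwrite("pics/w1.png",i)
np.savez("w1.npz",T=W['T'])
print(s['tcp_pos'],s['eef_rot'],s['joint_positions'],proj(W,[.4485,-.238,.065]),proj(W,[.4485,-.238,0]),s['contact_force'])
```

```text
[ 0.4473 -0.2399  0.2657] [[ 0.9877 -0.1562  0.0004]
 [-0.1562 -0.9877 -0.0002]
 [ 0.0005  0.0002 -1.    ]] [ 0.8623  0.085  -0.4841  1.6917  0.0404  1.3743 -1.3558] [315.4908 209.9958] [315.7587 199.0449] [ 0.12   -1.3859 -0.1189]
```

View pics/w1.png

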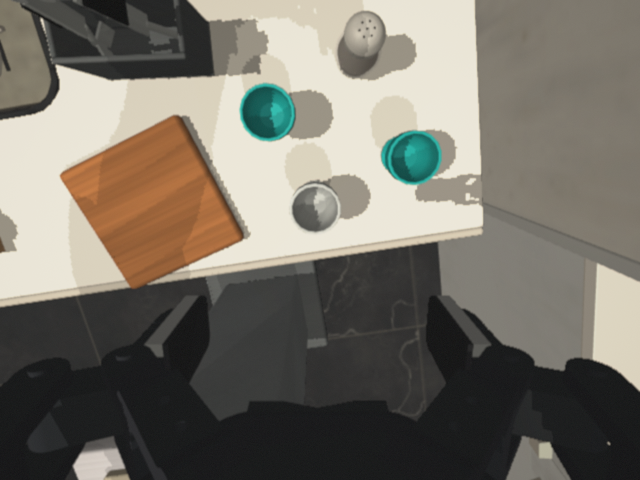

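The wrist view shows the stainless cup centred at (316,208), with the turquoise ones at (268,112) and (413,157), which matches the prediction. Now the descent.

Emit:
{"op": "jog_arm", "data": {"rows": [[[0.2, -0.2, 3.5, 0, 0, 0, 1], [0, 0, 3.5, 0, 0, 0, 1], [0, 0, 3.5, 0, 0, 0, 1], [0, 0, 3.5, 0, 0, 0, 1], [0, 0, 3.0, 0, 0, 0, 1]]]}}

```text
t: 2.28
tcp_pos: [0.4476, -0.2391, 0.094]
eef_rot: [[0.988, -0.156, -0.001], [-0.156, -0.988, 0.001], [-0.001, -0.0, -1.0]]
contact_force: [1.3, -0.3, -1.0]
opening: 0.0854
grasp_force: 0.0
```

Emit:
{"op": "jog_arm", "data": {"rows": [[[0, 0, 2.5, 0, 0, 0, 1], [0, 0, 2.2, 0, 0, 0, 1], [0, 0, 1.6, 0, 0, 0, 1], [0, 0, 0, 0, 0, 0, 1], [0, 0, 0, 0, 0, 0, 0.5]]], "force": 30}}

```text
t: 2.7
tcp_pos: [0.448, -0.2392, 0.033]
eef_rot: [[0.988, -0.156, -0.001], [-0.156, -0.988, 0.001], [-0.002, -0.001, -1.0]]
contact_force: [-0.2, -0.3, 0.5]
opening: 0.0751
grasp_force: 0.0
```

Emit:
{"op": "jog_arm", "data": {"rows": [[[0, 0, 0, 0, 0, 0, 0.4], [0, 0, 0, 0, 0, 0, 0.3], [0, 0, 0, 0, 0, 0, 0.3], [0, 0, 0, 0, 0, 0, 0.3], [0, 0, 0, 0, 0, 0, 0.3]]], "force": 30}}

```text
t: 3.12
tcp_pos: [0.4495, -0.2399, 0.0349]
eef_rot: [[0.988, -0.156, 0.002], [-0.156, -0.988, -0.002], [0.003, 0.001, -1.0]]
contact_force: [-1.0, 1.2, 4.5]
opening: 0.0473
grasp_force: 30.2
```

Emit:
{"op": "jog_arm", "data": {"rows": [[[0, 0, -1, 0, 0, 0, 0.3], [0, 0, -2, 0, 0, 0, 0.3], [0, 0, -3, 0, 0, 0, 0.3], [0, 0, -1, 0, 0, 0, 0.3], [0, 0, 0, 0, 0, 0, 0.3]]]}}

```text
t: 3.53
tcp_pos: [0.4501, -0.2404, 0.1068]
eef_rot: [[0.988, -0.156, 0.005], [-0.156, -0.988, -0.003], [0.005, 0.002, -1.0]]
contact_force: [1.2, -0.7, -1.5]
opening: 0.0472
grasp_force: 31.2
```

Run:
```python
from h import *
for n in("wrist","side"):
    cv2.imwrite(f"pics/{n}2.png",bot.get_image(n))
s=bot.read_state();print(s['opening'],s['grasp_force'],s['contact_force'],s['tcp_pos'])
w=cv2.imread("pics/wrist2.png")[180:480,140:500];b=cv2.imread("pics/side2.png")[130:255,360:500]
o=np.zeros((600,800,3),np.uint8);o[:334,:400]=cv2.resize(w,(400,334));o[:400,400:]=cv2.resize(b,(400,int(400*125/140)))[:400] if 0 else cv2.resize(b,(400,400))
cv2.imwrite("pics/c2.png",o)
```

```text
0.047209958142220225 31.149795290366455 [ 0.55939387  0.12296713 -1.49618065] [ 0.4482593  -0.2396599   0.10347349]
```

View pics/c2.png

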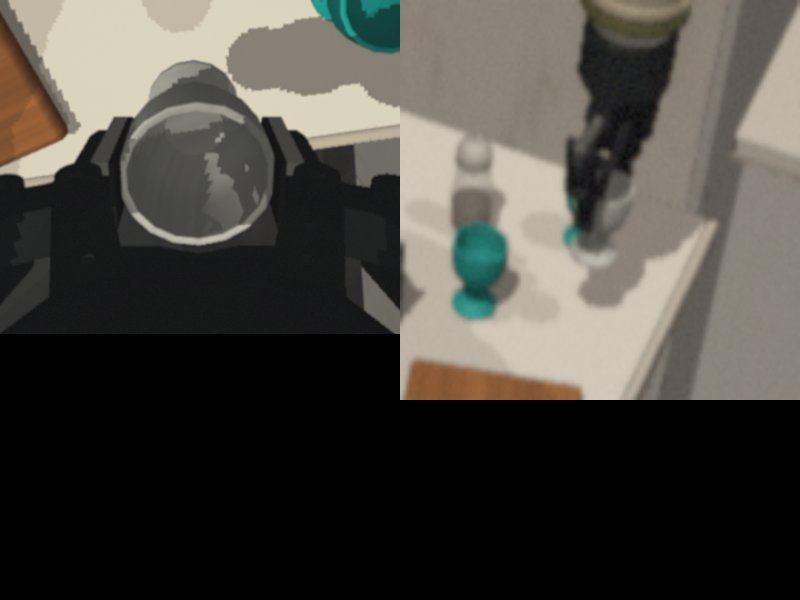

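The cup is held upright, with its rim visible between the pads in the wrist crop. I carry it to the board centre.

Emit:
{"op": "jog_arm", "data": {"rows": [[[-0.2, -2.5, 0, 0, 0, 0, 0.3], [-0.2, -4, 0, 0, 0, 0, 0.3], [-0.2, -4, 0, 0, 0, 0, 0.3], [-0.2, -4, 0, 0, 0, 0, 0.3], [-0.2, -2.5, 0, 0, 0, 0, 0.3]]]}}

```text
t: 4.05
tcp_pos: [0.4642, -0.0658, 0.1022]
eef_rot: [[0.988, -0.153, -0.002], [-0.153, -0.988, 0.001], [-0.002, -0.001, -1.0]]
contact_force: [0.4, 0.5, -1.1]
opening: 0.0472
grasp_force: 31.2
```

Emit:
{"op": "jog_arm", "data": {"rows": [[[0, -1, 0, 0, 0, 0, 0.3], [0, 0, 2, 0, 0, 0, 0.3], [0, 0, 2, 0, 0, 0, 0.3], [0, 0, 0.8, 0, 0, 0, 0.3], [0, 0, 0, 0, 0, 0, 0.3]]]}}

```text
t: 4.47
tcp_pos: [0.4645, -0.0603, 0.0528]
eef_rot: [[0.988, -0.156, -0.005], [-0.156, -0.988, 0.001], [-0.005, -0.0, -1.0]]
contact_force: [-0.0, 0.8, -1.4]
opening: 0.0472
grasp_force: 31.2
```

Emit:
{"op": "jog_arm", "data": {"rows": [[[0, 0, 0, 0, 0, 0, 0.3], [0, 0, 0.2, 0, 0, 0, 0.3], [0, 0, 0.1, 0, 0, 0, 0.3], [0, 0, 0.1, 0, 0, 0, 0.3], [0, 0, 0, 0, 0, 0, 0.3]]]}}

```text
t: 4.88
tcp_pos: [0.4667, -0.0603, 0.0516]
eef_rot: [[0.988, -0.156, 0.001], [-0.156, -0.988, -0.0], [0.001, 0.0, -1.0]]
contact_force: [-0.6, -0.5, 0.1]
opening: 0.0469
grasp_force: 31.2
```

Emit:
{"op": "jog_arm", "data": {"rows": [[[0, 0, 0.1, 0, 0, 0, 0.3], [0, 0, 0.05, 0, 0, 0, 0.3], [0, 0, 0, 0, 0, 0, 0.3], [0, 0, 0, 0, 0, 0, 0.3]]]}}

```text
t: 5.22
tcp_pos: [0.4668, -0.0602, 0.05]
eef_rot: [[0.988, -0.156, 0.0], [-0.156, -0.988, -0.0], [0.0, 0.0, -1.0]]
contact_force: [0.3, -0.1, 2.1]
opening: 0.0472
grasp_force: 31.4
```

Contact is felt at 2 N, so I release slowly and rise.

Emit:
{"op": "jog_arm", "data": {"rows": [[[0, 0, 0, 0, 0, 0, 0.6], [0, 0, 0, 0, 0, 0, 0.75], [0, 0, 0, 0, 0, 0, 0.95], [0, 0, 0, 0, 0, 0, 1], [0, 0, 0, 0, 0, 0, 1]]]}}

```text
t: 5.63
tcp_pos: [0.4665, -0.0601, 0.0498]
eef_rot: [[0.988, -0.156, -0.0], [-0.156, -0.988, -0.0], [-0.0, 0.0, -1.0]]
contact_force: [0.3, 0.0, 0.5]
opening: 0.0853
grasp_force: 0.0
```

Emit:
{"op": "jog_arm", "data": {"rows": [[[0, 0, -2, 0, 0, 0, 1], [0, 0, -4, 0, 0, 0, 1], [0, 0, -4, 0, 0, 0, 1], [0, 0, -4, 0, 0, 0, 1], [0, 0, -4, 0, 0, 0, 1]]]}}

```text
t: 6.05
tcp_pos: [0.4661, -0.0598, 0.2318]
eef_rot: [[0.988, -0.156, 0.0], [-0.156, -0.988, -0.0], [0.0, 0.0, -1.0]]
contact_force: [0.6, -0.8, 0.3]
opening: 0.0855
grasp_force: 0.0
```

Run:
```python
from h import *
np.set_printoptions(precision=4,suppress=True)
W=bot.camera_info("wrist");i=bot.get_image("wrist");cv2.imwrite("pics/w3.png",i);s=bot.read_state()
side=bot.get_image("side");cv2.imwrite("pics/s3.png",side);np.savez("w3.npz",T=W['T'])
print(s['tcp_pos'],s['opening'],s['contact_force'],proj(W,[.467,-.06,.08]),proj(W,[.622,-.104,.176]),proj(W,[.622,-.104,.085]))
print(proj(bot.camera_info("side"),[.467,-.06,.08]))
o=np.zeros((600,800,3),np.uint8);o[:,:500]=cv2.resize(i[0:400,150:483],(500,600));o[:300,500:]=cv2.resize(side[150:300,320:470],(300,300));cv2.imwrite("pics/c3.png",o)
```

```text
[ 0.4694 -0.06    0.2396] 0.08541739441813576 [ 2.9004 -0.1198  7.6732] [317.7897 221.0997] [360.5257 -74.5137] [345.6191  -1.287 ]
[393.447  247.1191]
```

View pics/c3.png

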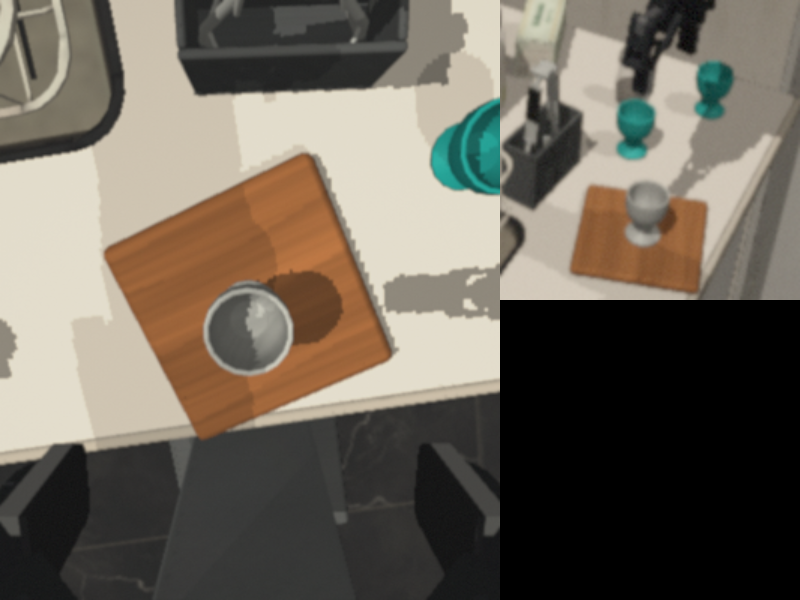

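The cup stands upright near the board centre: its rim is at wrist pixel (316,220) against a predicted (318,221). Next, a look at the tongs from above.

Emit:
{"op": "jog_arm", "data": {"rows": [[[2.5, 0.5, -1, 0, 0, 0, 1], [3.5, 0.5, -1, 0, 0, 0, 1], [3.5, 0.6, 0, 0, 0, 0, 1], [2.5, 0.6, 0, 0, 0, 0, 1], [0, 0, 0, 0, 0, 0, 1]]]}}

```text
t: 6.57
tcp_pos: [0.5843, -0.1029, 0.2478]
eef_rot: [[0.987, -0.158, -0.001], [-0.158, -0.987, 0.001], [-0.001, -0.001, -1.0]]
contact_force: [-0.4, 0.1, 0.4]
opening: 0.0854
grasp_force: 0.0
```

Run:
```python
from h import *
np.set_printoptions(precision=4,suppress=True)
W=bot.camera_info("wrist");i=bot.get_image("wrist");cv2.imwrite("pics/w4.png",i);s=bot.read_state();np.savez("w4.npz",T=W['T'])
print(s['tcp_pos'],s['eef_rot'][:,0],proj(W,[.622,-.104,.176]),proj(W,[.622,-.104,.085]),s['joint_positions'])
```

```text
[ 0.5827 -0.1014  0.2481] [ 0.9876 -0.157  -0.0021] [309.8231 190.3215] [312.1097 174.9849] [ 0.5891  0.3106 -0.6114  1.5015  0.1776  1.3878 -1.761 ]
```

View pics/w4.png

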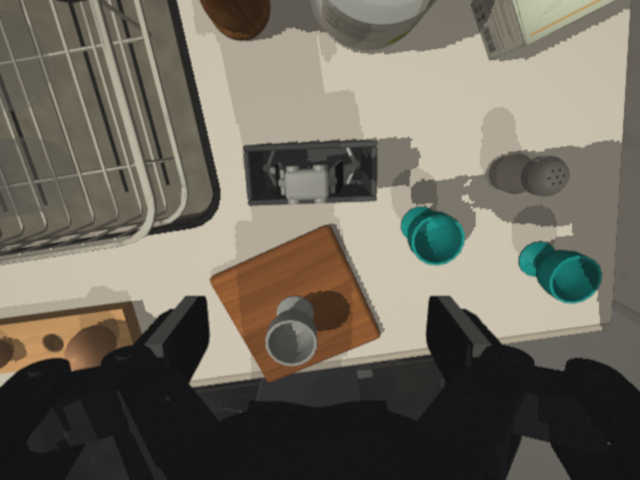

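The head's top face is at about (306,184). The holder rim corners are at (245,147), (377,140), (376,200) and (248,205).

Run:
```python
from h import *
np.set_printoptions(precision=4,suppress=True)
W=bot.camera_info("wrist");i=cv2.imread("pics/w4.png")
g=cv2.cvtColor(i,cv2.COLOR_BGR2GRAY)
m=((g>115)).astype(np.uint8);m[:,:270]=0;m[:,340:]=0;m[:160]=0;m[203:]=0
m=cv2.morphologyEx(m,cv2.MORPH_OPEN,np.ones((7,7)))
c=max(cv2.findContours(m,0,2)[0],key=cv2.contourArea);print("head",cv2.minAreaRect(c))
p=cv2.minAreaRect(c)[0];print(plane(W,p,.176),plane(W,(306.5,184),.176))
d=((g<75)).astype(np.uint8);d[:,:235]=0;d[:,390:]=0;d[:130]=0;d[215:]=0
c=max(cv2.findContours(d,0,2)[0],key=cv2.contourArea);r=cv2.minAreaRect(c);print("holder",r)
q=[plane(W,x,.085) for x in cv2.boxPoints(r)];print(np.array(q),np.mean(q,0))
q=[plane(W,x,.085) for x in[(245,147),(377,140),(376,200),(248,205)]];print(np.array(q),np.mean(q,0))
for a,b in((0,1),(3,2)):
    v=q[b]-q[a];print(np.degrees(np.arctan2(v[1],v[0])))
```

```text
head ((303.0, 184.0), (36.0, 44.0), 90.0)
[ 0.6246 -0.099   0.176 ] [ 0.6242 -0.1011  0.176 ]
holder ((311.1528015136719, 171.93765258789062), (60.185028076171875, 132.2250213623047), 87.45519256591797)
[[ 0.6529 -0.0514  0.085 ]
 [ 0.6406 -0.1579  0.085 ]
 [ 0.5915 -0.1546  0.085 ]
 [ 0.6041 -0.0432  0.085 ]] [ 0.6223 -0.1018  0.085 ]
[[ 0.651  -0.052   0.085 ]
 [ 0.6396 -0.1588  0.085 ]
 [ 0.5911 -0.1524  0.085 ]
 [ 0.6038 -0.0445  0.085 ]] [ 0.6214 -0.1019  0.085 ]
-96.0989754112356
-96.76357125195108
```

Emit:
{"op": "jog_arm", "data": {"rows": [[[2, -0.3, 0, 0, 0, -1.3, 1], [2, -0.3, 0, 0, 0, -1.3, 1], [0, 0, 3, 0, 0, 0, 1], [0, 0, 0, 0, 0, 0, 1], [0, 0, 0, 0, 0, 0, 1]]]}}

```text
t: 7.03
tcp_pos: [0.6205, -0.1, 0.2187]
eef_rot: [[0.994, -0.111, -0.004], [-0.111, -0.994, 0.0], [-0.004, 0.0, -1.0]]
contact_force: [-0.8, 0.2, 0.3]
opening: 0.0853
grasp_force: 0.0
```

Run:
```python
from h import *
np.set_printoptions(precision=4,suppress=True)
W=bot.camera_info("wrist");i=bot.get_image("wrist");cv2.imwrite("pics/w5.png",i);s=bot.read_state()
print(s['tcp_pos'],s['eef_rot'][:,0])
t=s['tcp_pos'];print(proj(W,[t[0],t[1],.176]),proj(W,[.6235,-.1015,.176]))
g=cv2.cvtColor(i,cv2.COLOR_BGR2GRAY)
u,v=proj(W,[.6235,-.1015,.176]).astype(int)
m=(g>110).astype(np.uint8);k=np.zeros_like(m);k[v-35:v+35,u-45:u+45]=1;m=cv2.morphologyEx(m*k,cv2.MORPH_OPEN,np.ones((7,7)))
c=max(cv2.findContours(m,0,2)[0],key=cv2.contourArea);r=cv2.minAreaRect(c);print(r,cv2.boundingRect(c))
print(plane(W,r[0],.176))
cv2.imwrite("pics/c5.png",cv2.resize(i[80:320,180:460],(700,600)))
```

```text
[ 0.6212 -0.1002  0.2202] [ 0.9938 -0.1109 -0.0011]
[318.2376 265.6493] [320.157  261.3846]
((354.4999694824219, 274.5), (40.99999237060547, 18.999996185302734), 90.0) (345, 254, 20, 42)
[ 0.6139 -0.1192  0.176 ]
```

View pics/c5.png

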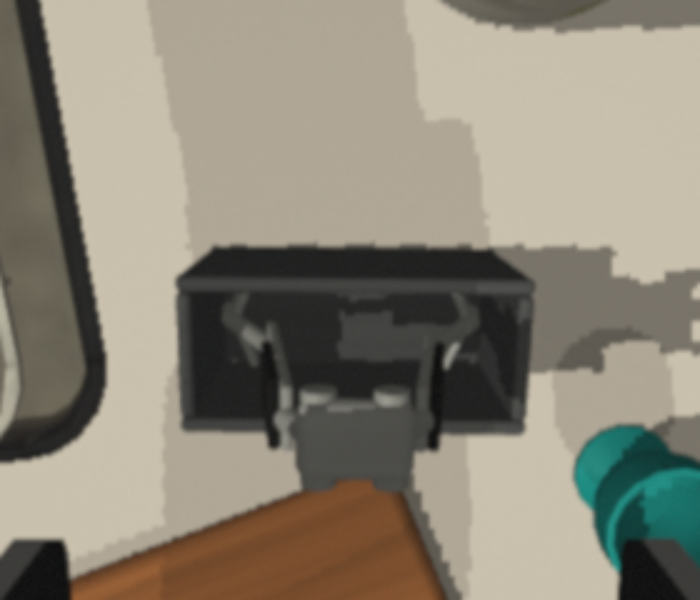

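The head's top face is at crop (356,447), i.e. image (322,259), and the holder edges are aligned with the tool. I'll correct by about 3 mm and descend.

Emit:
{"op": "jog_arm", "data": {"rows": [[[0.35, 0.2, 0, 0, 0, 0, 1], [0, 0, 3, 0, 0, 0, 1], [0, 0, 3.5, 0, 0, 0, 1], [0, 0, 3, 0, 0, 0, 1], [0, 0, 1, 0, 0, 0, 1]]]}}

```text
t: 7.5
tcp_pos: [0.6235, -0.1033, 0.1117]
eef_rot: [[0.994, -0.111, -0.004], [-0.111, -0.994, 0.0], [-0.004, 0.0, -1.0]]
contact_force: [-1.1, 0.0, 0.3]
opening: 0.0853
grasp_force: 0.0
```

Emit:
{"op": "jog_arm", "data": {"rows": [[[0, 0, 0, 0, 0, 0, 0.7], [0, 0, 0, 0, 0, 0, 0.6], [0, 0, 0, 0, 0, 0, 0.56], [0, 0, 0, 0, 0, 0, 0.56], [0, 0, 0, 0, 0, 0, 0.56]]], "force": 30}}

```text
t: 7.92
tcp_pos: [0.627, -0.1029, 0.1176]
eef_rot: [[0.994, -0.111, 0.004], [-0.111, -0.994, -0.001], [0.004, 0.0, -1.0]]
contact_force: [-0.5, -0.1, 7.2]
opening: 0.0481
grasp_force: 12.2
```

Emit:
{"op": "jog_arm", "data": {"rows": [[[0, 0, 0, 0, 0, 0, 0.56], [0, 0, 0, 0, 0, 0, 0.56], [0, 0, 0, 0, 0, 0, 0.56]]]}}

```text
t: 8.17
tcp_pos: [0.627, -0.1029, 0.1176]
eef_rot: [[0.994, -0.111, 0.004], [-0.111, -0.994, -0.001], [0.004, 0.0, -1.0]]
contact_force: [-0.7, 0.0, 7.1]
opening: 0.0482
grasp_force: 12.2
```

Emit:
{"op": "jog_arm", "data": {"rows": [[[0, 0, -0.1, 0, 0, 0, 0.54], [0, 0, -0.1, 0, 0, 0, 0.54], [0, 0, 0, 0, 0, 0, 0.54], [0, 0, 0, 0, 0, 0, 0.54]]]}}

```text
t: 8.5
tcp_pos: [0.6263, -0.1028, 0.1182]
eef_rot: [[0.994, -0.111, 0.003], [-0.111, -0.994, -0.001], [0.003, 0.0, -1.0]]
contact_force: [0.4, -0.7, 7.3]
opening: 0.0461
grasp_force: 6.8
```

Emit:
{"op": "jog_arm", "data": {"rows": [[[0, 0, -0.2, 0, 0, 0, 0.52], [0, 0, -0.3, 0, 0, 0, 0.52], [0, 0, -0.5, 0, 0, 0, 0.52], [0, 0, -1, 0, 0, 0, 0.52], [0, 0, 0, 0, 0, 0, 0.52]]]}}

```text
t: 8.92
tcp_pos: [0.6262, -0.1028, 0.139]
eef_rot: [[0.994, -0.111, 0.002], [-0.111, -0.994, -0.0], [0.002, 0.0, -1.0]]
contact_force: [0.6, 0.6, -0.3]
opening: 0.0445
grasp_force: 4.9
```

Emit:
{"op": "jog_arm", "data": {"rows": [[[0, 0, -1.5, 0, 0, 0, 0.52], [0, 0, -1.5, 0, 0, 0, 0.52], [0, 0, -1.5, 0, 0, 0, 0.52], [0, 0, -1.5, 0, 0, 0, 0.52], [0, 0, -1.5, 0, 0, 0, 0.52]]]}}

```text
t: 9.33
tcp_pos: [0.6253, -0.1028, 0.2127]
eef_rot: [[0.994, -0.111, 0.0], [-0.111, -0.994, -0.0], [0.0, 0.0, -1.0]]
contact_force: [1.0, 0.4, -1.3]
opening: 0.0442
grasp_force: 4.9
```

Emit:
{"op": "jog_arm", "data": {"rows": [[[0, 0, -1.5, 0, 0, 0, 0.52], [0, 0, -2, 0, 0, 0, 0.52], [0, 0, -2, 0, 0, 0, 0.52], [0, 0, -1, 0, 0, 0, 0.52], [0, 0, 0, 0, 0, 0, 0.52]]]}}

```text
t: 9.75
tcp_pos: [0.6263, -0.1026, 0.2794]
eef_rot: [[0.994, -0.111, 0.004], [-0.111, -0.994, -0.001], [0.004, 0.0, -1.0]]
contact_force: [-0.2, 0.1, -1.2]
opening: 0.0447
grasp_force: 4.9
```

Run:
```python
from h import *
np.set_printoptions(precision=4,suppress=True)
ims={n:bot.get_image(n) for n in("wrist","side","scene")}
for n in ims: cv2.imwrite(f"pics/{n}6.png",ims[n])
s=bot.read_state();t=s['tcp_pos'];print(t,s['contact_force'],s['torque'],s['opening'],s['grasp_force'])
R=s['eef_rot']
for n in ims:
    C=bot.camera_info(n)
    print(n,"grip",proj(C,t-R[:,2]*.019),"tips",proj(C,t+R[:,2]*.109),"jaw",proj(C,t+R[:,2]*.096),
     "holder",proj(C,[.622,-.102,.085]),[proj(C,t+R[:,2]*.096+R[:,1]*d) for d in(-.034,.034)])
    np.save(f"{n}_T6.npy",C['T'])
# differences vs earlier pictures
for n in("side","scene"):
    o=cv2.imread(f"pics/{n}0.png");d=cv2.absdiff(o,ims[n]).max(2)>40
    cc=cv2.connectedComponentsWithStats(cv2.morphologyEx(d.astype(np.uint8),cv2.MORPH_OPEN,np.ones((2,2))))
    print(n,[tuple(x) for x in cc[2][1:] if x[4]>30])
```

```text
[ 0.625  -0.1028  0.2755] [ 0.2158 -0.2136 -1.1675] [-0.0049  0.059   0.0149] 0.04458514534081057 4.882860545063357
wrist grip [318.3227 323.0204] tips [317.8576 235.4745] jaw [317.8838 240.3987] holder [317.2039 215.7841] [array([267.9677, 240.4005]), array([367.8001, 240.397 ])]
side grip [343.8634 139.9556] tips [341.4178 186.8711] jaw [341.6517 182.3842] holder [340.8653 214.2317] [array([333.6922, 189.7388]), array([349.365, 175.257])]
scene grip [371.1565 216.3585] tips [366.5286 249.8056] jaw [366.9626 246.6692] holder [363.0658 268.6497] [array([358.6465, 238.2615]), array([375.5375, 255.3385])]
side [(np.int32(327), np.int32(0), np.int32(35), np.int32(16), np.int32(415)), (np.int32(512), np.int32(0), np.int32(23), np.int32(6), np.int32(97)), (np.int32(527), np.int32(0), np.int32(51), np.int32(37), np.int32(723)), (np.int32(587), np.int32(0), np.int32(53), np.int32(157), np.int32(2835)), (np.int32(573), np.int32(3), np.int32(27), np.int32(20), np.int32(259)), (np.int32(388), np.int32(6), np.int32(119), np.int32(20), np.int32(1193)), (np.int32(330), np.int32(18), np.int32(44),
[... 2678 characters left out ...]
int32(38), np.int32(650)), (np.int32(388), np.int32(311), np.int32(29), np.int32(22), np.int32(278)), (np.int32(115), np.int32(326), np.int32(306), np.int32(154), np.int32(17886)), (np.int32(415), np.int32(335), np.int32(17), np.int32(21), np.int32(218)), (np.int32(342), np.int32(338), np.int32(29), np.int32(42), np.int32(773)), (np.int32(414), np.int32(360), np.int32(10), np.int32(8), np.int32(47)), (np.int32(79), np.int32(381), np.int32(28), np.int32(23), np.int32(358)), (np.int32(61), np.int32(388), np.int32(43), np.int32(30), np.int32(576)), (np.int32(104), np.int32(405), np.int32(10), np.int32(13), np.int32(76)), (np.int32(120), np.int32(443), np.int32(12), np.int32(29), np.int32(180))]
```

The tongs hang in the gripper: the wrist load is 1.17 N, equal to their weight. I'll turn the wrist to stay within the J7 range and carry them in front of the egg.

Emit:
{"op": "jog_arm", "data": {"rows": [[[0, 0, 0, 0, 0, -3, 0.52], [0, 0, 0, 0, 0, -5, 0.52], [0, 0, 0, 0, 0, -5, 0.52], [0, 0, 0, 0, 0, -5, 0.52], [0, 0, 0, 0, 0, -2, 0.52]]]}}

```text
t: 10.32
tcp_pos: [0.6248, -0.1029, 0.275]
eef_rot: [[0.971, 0.241, -0.002], [0.241, -0.971, 0.0], [-0.002, -0.001, -1.0]]
contact_force: [0.2, -0.8, -0.3]
opening: 0.0445
grasp_force: 4.9
```

Emit:
{"op": "jog_arm", "data": {"rows": [[[-2, -0.5, 0, 0, 0, 0, 0.52], [-3.5, -0.8, 0, 0, 0, 0, 0.52], [-4, -1, 0, 0, 0, 0, 0.52], [-4, -1, 0, 0, 0, 0, 0.52], [-3.5, -0.8, 0, 0, 0, 0, 0.52]]]}}

```text
t: 10.73
tcp_pos: [0.4477, -0.1028, 0.2748]
eef_rot: [[0.972, 0.235, -0.003], [0.235, -0.972, 0.001], [-0.002, -0.002, -1.0]]
contact_force: [0.6, -1.0, -0.6]
opening: 0.0444
grasp_force: 4.9
```

Emit:
{"op": "jog_arm", "data": {"rows": [[[-1.5, -1.2, 0, 0, 0, 0, 0.52], [0.5, -2.5, 0, 0, 0, 0, 0.52], [0.9, -3.6, 0, 0, 0, 0, 0.52], [0.9, -3.6, 0, 0, 0, 0, 0.52], [0.9, -3.6, 0, 0, 0, 0, 0.52]]]}}

```text
t: 11.15
tcp_pos: [0.4319, 0.043, 0.2758]
eef_rot: [[0.972, 0.234, -0.001], [0.234, -0.972, -0.001], [-0.001, 0.0, -1.0]]
contact_force: [1.3, 1.3, -1.4]
opening: 0.0443
grasp_force: 4.9
```

Emit:
{"op": "jog_arm", "data": {"rows": [[[0.8, -3.4, 0, 0, 0, 0, 0.52], [0.8, -3.4, 0, 0, 0, 0, 0.52], [0.6, -2.6, 0, 0, 0, 0, 0.52], [0.4, -1.8, 0, 0, 0, 0, 0.52], [0, 0, 0, 0, 0, 0, 0.52]]]}}

```text
t: 11.57
tcp_pos: [0.4304, 0.1609, 0.2759]
eef_rot: [[0.971, 0.241, -0.001], [0.241, -0.971, 0.001], [-0.001, -0.001, -1.0]]
contact_force: [-0.2, -0.2, -1.7]
opening: 0.0443
grasp_force: 4.9
```

Run:
```python
from h import *
np.set_printoptions(precision=4,suppress=True)
s=bot.read_state();W=bot.camera_info("wrist");i=bot.get_image("wrist");cv2.imwrite("pics/w7.png",i);np.save("T7.npy",W['T'])
t=s['tcp_pos'];R=s['eef_rot'];print(t,R,s['joint_positions'],s['contact_force'],s['opening'])
e=proj(W,[.476,.1595,.043]);print("egg pred",e,"small",proj(W,[.4766,.2763,.036]),"rackmid",proj(W,[.476,.22,.022]))
J=t+R[:,2]*.100;print("jaws",[proj(W,J+R[:,1]*d) for d in(-.034,0,.034)])
hsv=cv2.cvtColor(i,cv2.COLOR_BGR2HSV)
u,v=e.astype(int);print("hsv at egg",hsv[v,u],[hsv[v,u+k].tolist() for k in range(-70,71,10)])
print([hsv[v+k,u].tolist() for k in range(-70,71,10)])
```

```text
[0.4304 0.1609 0.2759] [[ 0.9705  0.241  -0.0012]
 [ 0.241  -0.9705  0.0012]
 [-0.0009 -0.0015 -1.    ]] [ 0.5913 -0.02   -1.0117  1.7622 -0.0189  1.3907 -1.7443] [-0.1612 -0.23   -1.6992] 0.044343061293954066
egg pred [330.3475 161.8094] small [218.1257 132.2835] rackmid [274.205  146.4336]
jaws [array([268.8333, 239.059 ]), array([317.9752, 239.0638]), array([367.1223, 239.0687])]
hsv at egg [ 14 113 225] [[19, 114, 235], [19, 113, 236], [18, 118, 233], [17, 119, 228], [18, 117, 234], [13, 120, 177], [14, 118, 223], [14, 113, 225], [14, 119, 171], [14, 114, 103], [21, 32, 153], [20, 32, 167], [23, 19, 236], [23, 32, 220], [22, 31, 220]]
[[25, 18, 235], [25, 18, 235], [23, 30, 224], [23, 31, 220], [16, 79, 215], [14, 118, 140], [13, 122, 192], [14, 113, 225], [14, 119, 217], [13, 120, 149], [22, 35, 235], [25, 18, 236], [23, 18, 236], [24, 17, 236], [24, 17, 235]]
```

Run:
```python
from h import *
np.set_printoptions(precision=4,suppress=True,linewidth=220)
W=bot.camera_info("wrist");i=cv2.imread("pics/w7.png");hsv=cv2.cvtColor(i,cv2.COLOR_BGR2HSV)
m=((hsv[...,0]<=15)&(hsv[...,0]>=10)&(hsv[...,1]>95)).astype(np.uint8);m[:100]=0;m[230:]=0;m[:,270:400]*=1;m[:,:270]=0;m[:,400:]=0
m=cv2.morphologyEx(m,cv2.MORPH_OPEN,np.ones((5,5)))
c=max(cv2.findContours(m,0,2)[0],key=cv2.contourArea);c=cv2.convexHull(c)
el=cv2.fitEllipse(c);print(el,cv2.boundingRect(c),plane(W,el[0],.045))
g=hsv[...,2]
print("cols",list(range(200,440,8)))
for r in range(190,300,8):print(r,g[r,200:440:8],)
```

```text
((329.46044921875, 161.50521850585938), (43.649574279785156, 45.75442123413086), 156.21653747558594) (308, 139, 44, 45) [0.4765 0.1579 0.045 ]
cols [200, 208, 216, 224, 232, 240, 248, 256, 264, 272, 280, 288, 296, 304, 312, 320, 328, 336, 344, 352, 360, 368, 376, 384, 392, 400, 408, 416, 424, 432]
190 [235 235 236 235 236 235 236 235 235 235 236 235 236 235 236 236 235 234 236 153 232 236 235 235 220 220 221 220 220 220]
198 [235 235 236 236 236 236 236 235 236 236 236 235 236 235 236 236 236 236 236 236 236 236 236 234 220 220 220 220 220 221]
206 [219 236 236 235 236 236 235 236 236 235 235 235 236 236 235 236 236 236 236 236 236 236 236 230 220 221 220 220 220 220]
214 [195 217 216 196 214 236 236 235 236 169 235 236 236 236 235 236 236 236 236 235 218 153 177 221 220 220 221 221 136 220]
222 [ 50  53  52  62 174 217 216 199 201 143 236 236 235 235 236 236 236 236 235 235 222 152 120 221 220 221 220 220 141 119]
230 [ 49  51  50  53  52  50  49  52 153 191 215 204 193 234 236 236 236 236 236 235 221 119 120 176 221 221 220 220 124 121]
238 [ 51  52  54  51  50  49  51  59 184  54 
[... 262 characters left out ...]
0  86  86  86  85  81  70  47  91  96 105 189 170 196 221 220 119 120]
262 [ 54  55  56  58  57  54  51  51 133 112  53  84 102  86  87  86  85  82  84  83  86  84  75  54  61 151 188 188 166 109]
270 [ 53  52  55  51  54  52  52  53  50 155  83  96 101  86  60  61  64  61  84  96  92  84  83  97  97  49  52  55  56 138]
278 [ 52  51  51  49  51  51  52  53  51  62  70 101 102  87  63  63  63  62  62  62  96  70  84  96  98  52  51  56  65  55]
286 [ 50  49  49  50  48  51  91  89  34  78  70 101 100  87  62  64  63  62  63  62 100  27  32  92  56  57  54  65  59  55]
294 [ 54  54  48  48  48  62  91  28  23  83  83 104  93  86  64  64  64  63  64  63 105  30  30  92  92  50  73  57  60  55]
```

Emit:
{"op": "jog_arm", "data": {"rows": [[[1.4, 0.4, 0, 0, 0, 0, 0.52], [1.6, 0.5, 0.5, 0, 0, 0, 0.52], [1.4, 0.4, 1.5, 0, 0, 0, 0.52], [0, 0, 2, 0, 0, 0, 0.52], [0, 0, 1.5, 0, 0, 0, 0.52]]]}}

```text
t: 12.03
tcp_pos: [0.4776, 0.1527, 0.2193]
eef_rot: [[0.972, 0.234, -0.003], [0.234, -0.972, 0.0], [-0.003, -0.001, -1.0]]
contact_force: [-0.2, -0.3, -1.5]
opening: 0.0446
grasp_force: 4.9
```

Emit:
{"op": "jog_arm", "data": {"rows": [[[0, 0, 0, 0, 0, 0, 0.52], [0, 0, 0, 0, 0, 0, 0.52], [0, 0, 0, 0, 0, 0, 0.52]]]}}

```text
t: 12.28
tcp_pos: [0.4778, 0.1541, 0.2224]
eef_rot: [[0.972, 0.235, 0.0], [0.235, -0.972, -0.0], [0.0, 0.0, -1.0]]
contact_force: [-0.8, -0.1, -1.6]
opening: 0.0443
grasp_force: 4.9
```

Run:
```python
from h import *
np.set_printoptions(precision=4,suppress=True,linewidth=220)
s=bot.read_state();W=bot.camera_info("wrist");i=bot.get_image("wrist");cv2.imwrite("pics/w8.png",i)
t=s['tcp_pos'];R=s['eef_rot'];print(t,R[:,0],R[:,2],s['joint_positions'],s['contact_force'],s['opening'])
for z in(.045,.075):print("egg",z,proj(W,[.4763,.1585,z]))
J=t+R[:,2]*.100
for z in(-.015,0,.015):print("jaws",[proj(W,J+R[:,1]*d+R[:,2]*z+R[:,0]*.016) for d in(-.034,0,.034)])
hsv=cv2.cvtColor(i,cv2.COLOR_BGR2HSV)
m=((hsv[...,0]<=15)&(hsv[...,0]>=10)&(hsv[...,1]>95)).astype(np.uint8);m[:150]=0;m[300:]=0;m[:,:282]=0;m[:,354:]=0
m=cv2.morphologyEx(m,cv2.MORPH_OPEN,np.ones((5,5)))
c=max(cv2.findContours(m,0,2)[0],key=cv2.contourArea);print(cv2.boundingRect(c),cv2.contourArea(c))
print(list(range(240,400,4)))
for r in range(186,270,6):print(r,hsv[r,240:400:4,1].tolist());
```

```text
[0.4778 0.1541 0.2224] [0.972  0.2349 0.0004] [ 0.0005 -0.0003 -1.    ] [ 0.5318  0.1756 -1.0148  1.751   0.1551  1.3001 -1.8515] [-0.7715 -0.1378 -1.5993] 0.04434615782346487
egg 0.045 [312.6226 216.5044]
egg 0.075 [312.1645 224.1171]
jaws [array([264.9397, 221.2182]), array([318.0244, 221.2219]), array([371.1151, 221.2256])]
jaws [array([268.0024, 216.3603]), array([317.993 , 216.3635]), array([367.989 , 216.3667])]
jaws [array([270.7278, 212.0375]), array([317.9651, 212.0403]), array([365.2073, 212.0431])]
(286, 192, 49, 50) 1859.5
[240, 244, 248, 252, 256, 260, 264, 268, 272, 276, 280, 284, 288, 292, 296, 300, 304, 308, 312, 316, 320, 324, 328, 332, 336, 340, 344, 348, 352, 356, 360, 364, 368, 372, 376, 380, 384, 388, 392, 396]
186 [125, 69, 33, 40, 109, 123, 122, 122, 124, 124, 122, 122, 122, 126, 125, 123, 125, 124, 124, 124, 124, 124, 124, 125, 127, 113, 62, 36, 27, 27, 29, 28, 29, 29, 29, 29, 29, 28, 28, 29]
192 [110, 33, 33, 34, 35, 54, 123, 123, 123, 122, 124, 125, 125, 124, 123, 124, 122, 122, 123, 125, 125, 125, 124, 125, 126, 123, 122, 117, 35, 34, 30, 29, 28, 29, 29, 29
[... 1462 characters left out ...]
4, 30, 20, 18, 17, 34, 34, 35, 35, 33]
246 [29, 29, 29, 29, 20, 15, 14, 15, 34, 29, 29, 29, 29, 29, 29, 29, 28, 29, 27, 30, 45, 81, 115, 122, 29, 35, 35, 34, 33, 34, 34, 32, 18, 15, 12, 34, 28, 27, 33, 33]
252 [29, 29, 27, 29, 31, 17, 16, 14, 20, 28, 28, 29, 28, 28, 29, 29, 28, 28, 28, 28, 29, 28, 27, 29, 29, 29, 28, 29, 27, 29, 34, 18, 14, 16, 16, 29, 29, 29, 27, 29]
258 [29, 29, 29, 29, 29, 33, 17, 18, 14, 23, 34, 29, 29, 29, 29, 29, 29, 29, 29, 28, 27, 29, 29, 29, 28, 27, 29, 29, 29, 33, 15, 18, 13, 13, 30, 29, 29, 27, 28, 27]
264 [29, 29, 28, 28, 28, 28, 33, 18, 18, 17, 31, 29, 26, 29, 29, 29, 29, 29, 29, 29, 28, 27, 29, 29, 28, 29, 29, 29, 27, 18, 13, 13, 19, 30, 29, 29, 28, 29, 29, 28]
```

The egg blob is centred at (310.5,217) and the jaws' midline at column 318, so I shift 5.5 mm and then lower over the egg.

Emit:
{"op": "jog_arm", "data": {"rows": [[[0, -0.55, 0, 0, 0, 0, 0.52], [0, 0, 0, 0, 0, 0, 0.52], [0, 0, 1, 0, 0, 0, 0.52], [0, 0, 1, 0, 0, 0, 0.52], [0, 0, 0, 0, 0, 0, 0.52]]]}}

```text
t: 12.75
tcp_pos: [0.4753, 0.1593, 0.1994]
eef_rot: [[0.972, 0.235, -0.003], [0.235, -0.972, -0.001], [-0.003, 0.0, -1.0]]
contact_force: [-0.6, -0.5, -1.3]
opening: 0.0443
grasp_force: 4.9
```

Run:
```python
from h import *
np.set_printoptions(precision=4,suppress=True,linewidth=220)
s=bot.read_state();W=bot.camera_info("wrist");i=bot.get_image("wrist");cv2.imwrite("pics/w9.png",i)
t=s['tcp_pos'];R=s['eef_rot'];print(t,R[:,0],R[:,2],s['contact_force'],s['opening'])
print("egg",proj(W,[.4763,.1585,.045]),"tcp axis",proj(W,[t[0],t[1],.045]))
hsv=cv2.cvtColor(i,cv2.COLOR_BGR2HSV)
m=((hsv[...,0]<=15)&(hsv[...,0]>=10)&(hsv[...,1]>95)).astype(np.uint8);m[:150]=0;m[300:]=0;m[:,:275]=0;m[:,362:]=0
m=cv2.morphologyEx(m,cv2.MORPH_OPEN,np.ones((7,7)))
c=max(cv2.findContours(m,0,2)[0],key=cv2.contourArea);el=cv2.fitEllipse(cv2.convexHull(c));print(cv2.boundingRect(c),el,plane(W,el[0],.045))
```

```text
[0.4753 0.1593 0.1994] [ 0.9719  0.2355 -0.0029] [-0.0027 -0.0009 -1.    ] [-0.6402 -0.4808 -1.3378] 0.0442529608773239
egg [319.1324 220.1509] tcp axis [317.8911 221.1082]
(290, 195, 53, 52) ((316.7968444824219, 220.27902221679688), (53.16757583618164, 53.94230270385742), 129.40443420410156) [0.4757 0.1604 0.045 ]
```

Emit:
{"op": "jog_arm", "data": {"rows": [[[0, 0, 1, 0, 0, 0, 0.52], [0, 0, 1, 0, 0, 0, 0.52], [0, 0, 1, 0, 0, 0, 0.52], [0, 0, 1, 0, 0, 0, 0.52], [0, 0, 0, 0, 0, 0, 0.52]]]}}

```text
t: 13.22
tcp_pos: [0.4751, 0.1594, 0.1593]
eef_rot: [[0.972, 0.236, -0.003], [0.236, -0.972, -0.001], [-0.003, -0.0, -1.0]]
contact_force: [-0.5, -0.1, -1.1]
opening: 0.0444
grasp_force: 4.9
```

Emit:
{"op": "jog_arm", "data": {"rows": [[[0, 0, 1, 0, 0, 0, 0.52], [0, 0, 0.8, 0, 0, 0, 0.52], [0, 0, 0, 0, 0, 0, 0.52], [0, 0, 0, 0, 0, 0, 0.52]]]}}

```text
t: 13.55
tcp_pos: [0.476, 0.16, 0.1434]
eef_rot: [[0.972, 0.236, -0.001], [0.236, -0.972, -0.0], [-0.001, -0.0, -1.0]]
contact_force: [-0.2, -1.1, -1.7]
opening: 0.0445
grasp_force: 4.9
```

Emit:
{"op": "jog_arm", "data": {"rows": [[[0, 0, 0, 0, 0, 0, 0.49], [0, 0, 0, 0, 0, 0, 0.47], [0, 0, 0, 0, 0, 0, 0.45], [0, 0, 0, 0, 0, 0, 0.43], [0, 0, 0, 0, 0, 0, 0.41]]], "force": 35}}

```text
t: 13.97
tcp_pos: [0.4765, 0.16, 0.1441]
eef_rot: [[0.972, 0.235, 0.001], [0.235, -0.972, -0.0], [0.001, 0.0, -1.0]]
contact_force: [0.6, -0.3, 0.1]
opening: 0.0363
grasp_force: 35.7
```

Emit:
{"op": "jog_arm", "data": {"rows": [[[0, 0, 0, 0, 0, 0, 0.38], [0, 0, 0, 0, 0, 0, 0.35], [0, 0, 0, 0, 0, 0, 0.3], [0, 0, 0, 0, 0, 0, 0.3], [0, 0, 0, 0, 0, 0, 0.3]]], "force": 35}}

```text
t: 14.38
tcp_pos: [0.4765, 0.16, 0.144]
eef_rot: [[0.972, 0.236, 0.001], [0.236, -0.972, 0.0], [0.001, 0.0, -1.0]]
contact_force: [-0.1, 0.4, 1.9]
opening: 0.0363
grasp_force: 35.8
```

Run:
```python
from h import *
np.set_printoptions(precision=4,suppress=True,linewidth=220)
s=bot.read_state();W=bot.camera_info("wrist");i=bot.get_image("wrist");cv2.imwrite("pics/w10.png",i)
t=s['tcp_pos'];R=s['eef_rot'];print(t,R[:,2],s['contact_force'],s['opening'],s['grasp_force'])
hsv=cv2.cvtColor(i,cv2.COLOR_BGR2HSV)
m=((hsv[...,0]<=15)&(hsv[...,0]>=10)&(hsv[...,1]>95)).astype(np.uint8);m[:150]=0;m[300:]=0;m[:,:270]=0;m[:,370:]=0
m=cv2.morphologyEx(m,cv2.MORPH_OPEN,np.ones((7,7)))
c=max(cv2.findContours(m,0,2)[0],key=cv2.contourArea);print(cv2.boundingRect(c),cv2.contourArea(c))
for r in(205,215,225,235,245,255):print(r,list(zip(range(270,372,6),hsv[r,270:372:6,1].tolist())))
```

```text
[0.4765 0.16   0.144 ] [ 0.0005  0.     -1.    ] [-0.1018  0.3674  1.9241] 0.03631136870157413 35.75255334377289
(287, 209, 61, 63) 3029.0
205 [(270, 126), (276, 126), (282, 123), (288, 125), (294, 124), (300, 125), (306, 123), (312, 125), (318, 126), (324, 125), (330, 125), (336, 124), (342, 125), (348, 124), (354, 125), (360, 125), (366, 113)]
215 [(270, 126), (276, 127), (282, 125), (288, 116), (294, 115), (300, 118), (306, 119), (312, 120), (318, 117), (324, 116), (330, 110), (336, 108), (342, 35), (348, 121), (354, 119), (360, 124), (366, 34)]
225 [(270, 124), (276, 126), (282, 124), (288, 18), (294, 119), (300, 120), (306, 121), (312, 120), (318, 121), (324, 118), (330, 117), (336, 115), (342, 117), (348, 17), (354, 116), (360, 96), (366, 33)]
235 [(270, 124), (276, 113), (282, 15), (288, 123), (294, 122), (300, 122), (306, 122), (312, 122), (318, 122), (324, 120), (330, 120), (336, 118), (342, 116), (348, 78), (354, 39), (360, 32), (366, 34)]
245 [(270, 124), (276, 18), (282, 12), (288, 121), (294, 122), (300, 123), (306, 119), (312, 114), (318, 117), (324, 120), (330, 121), (336, 118), (342, 120), (348, 80), (354, 19), (360, 11), (366, 34)]
255 [(270, 121), (276, 69), (282, 16), (288, 38), (294, 116), (300, 118), (306, 121), (312, 121), (318, 113), (324, 118), (330, 119), (336, 118), (342, 116), (348, 14), (354, 14), (360, 29), (366, 33)]
```

The fingers stopped at 36.3 mm, about the expected 37, with the jaws against the egg on both sides. I lift slowly.

Emit:
{"op": "jog_arm", "data": {"rows": [[[0, 0, -0.3, 0, 0, 0, 0.3], [0, 0, -0.6, 0, 0, 0, 0.3], [0, 0, -1, 0, 0, 0, 0.3], [0, 0, -1, 0, 0, 0, 0.3], [0, 0, -0.6, 0, 0, 0, 0.3]]], "force": 40}}

```text
t: 14.85
tcp_pos: [0.4767, 0.1603, 0.1805]
eef_rot: [[0.972, 0.236, 0.001], [0.236, -0.972, 0.0], [0.001, 0.0, -1.0]]
contact_force: [-0.4, 0.7, -1.9]
opening: 0.0361
grasp_force: 40.0
```

Emit:
{"op": "jog_arm", "data": {"rows": [[[0, 0, -1, 0, 0, 0, 0.3], [0, 0, -1.5, 0, 0, 0, 0.3], [0, 0, -1.5, 0, 0, 0, 0.3], [0, 0, -1, 0, 0, 0, 0.3], [0, 0, 0, 0, 0, 0, 0.3]]], "force": 40}}

```text
t: 15.27
tcp_pos: [0.4772, 0.1604, 0.2311]
eef_rot: [[0.972, 0.235, 0.003], [0.235, -0.972, 0.0], [0.003, 0.001, -1.0]]
contact_force: [0.6, 0.3, -1.5]
opening: 0.0359
grasp_force: 40.1
```

Run:
```python
from h import *
np.set_printoptions(precision=4,suppress=True,linewidth=220)
s=bot.read_state();W=bot.camera_info("wrist");i=bot.get_image("wrist");cv2.imwrite("pics/w11.png",i)
t=s['tcp_pos'];R=s['eef_rot'];print(t,R[:,2],s['contact_force'],s['opening'],s['grasp_force'],s['joint_positions'])
hsv=cv2.cvtColor(i,cv2.COLOR_BGR2HSV)
m=((hsv[...,0]<=15)&(hsv[...,0]>=10)&(hsv[...,1]>95)).astype(np.uint8);m[:150]=0;m[300:]=0;m[:,:270]=0;m[:,370:]=0
m=cv2.morphologyEx(m,cv2.MORPH_OPEN,np.ones((7,7)))
c=max(cv2.findContours(m,0,2)[0],key=cv2.contourArea);print(cv2.boundingRect(c),cv2.contourArea(c))
for n in("side","scene"):
    C=bot.camera_info(n);im=bot.get_image(n);cv2.imwrite(f"pics/{n}11.png",im);h=cv2.cvtColor(im,cv2.COLOR_BGR2HSV)
    e=proj(C,[t[0],t[1],t[2]-.098]);print(n,e)
    u,v=e.astype(int);print(h[v-14:v+16:4,u-16:u+18:4,0].tolist());print(h[v-14:v+16:4,u-16:u+18:4,1].tolist())
```

```text
[0.4772 0.1604 0.2311] [ 0.0034  0.0003 -1.    ] [ 0.5531  0.3489 -1.4899] 0.0358534168322692 40.05089342594147 [ 0.527   0.1702 -1.0218  1.7371  0.1513  1.3147 -1.8596]
(287, 210, 61, 63) 2988.5
side [349.6046 292.7548]
[[19, 18, 19, 18, 19, 23, 13, 13, 13], [18, 18, 18, 16, 14, 13, 14, 13, 13], [18, 18, 18, 14, 15, 14, 14, 14, 12], [20, 18, 14, 14, 16, 14, 14, 14, 18], [17, 17, 15, 14, 22, 14, 14, 14, 18], [19, 18, 20, 23, 25, 19, 19, 17, 19], [19, 19, 21, 25, 22, 27, 18, 16, 15], [18, 18, 18, 18, 22, 18, 19, 14, 17]]
[[32, 33, 32, 30, 29, 22, 141, 153, 154], [32, 32, 32, 42, 69, 93, 70, 107, 154], [30, 32, 34, 106, 47, 107, 106, 76, 151], [30, 33, 76, 109, 33, 110, 108, 70, 34], [31, 29, 52, 83, 25, 108, 109, 84, 33], [29, 28, 29, 24, 21, 22, 31, 41, 31], [29, 29, 27, 21, 22, 22, 32, 33, 33], [29, 29, 29, 28, 21, 24, 29, 30, 34]]
scene [260.1338 229.0306]
[[21, 21, 22, 21, 26, 20, 18, 18, 18], [20, 21, 20, 21, 21, 21, 21, 18, 18], [16, 21, 26, 13, 13, 19, 21, 21, 18], [13, 15, 13, 13, 12, 18, 20, 21, 21], [15, 17, 12, 13, 12, 13, 18, 21, 20], [15, 17, 16, 13, 14, 21, 18, 21, 21], [17, 17, 15, 16, 14, 20, 21, 21, 19], [18, 15, 16, 16, 17, 17, 20, 21, 21]]
[[20, 20, 26, 20, 21, 22, 37, 53, 54], [19, 20, 26, 21, 30, 21, 20, 37, 54], [105, 20, 22, 110, 114, 33, 20, 21, 37], [118, 110, 100, 116, 115, 34, 33, 20, 20], [117, 110, 113, 115, 116, 93, 29, 20, 21], [120, 111, 114, 117, 62, 19, 31, 21, 20], [109, 111, 120, 115, 114, 29, 20, 20, 27], [107, 119, 84, 112, 110, 107, 22, 21, 32]]
```

The egg rose with the tongs; its blob has not moved in the wrist view. I'll recompute the cup's rim centre from the stored wrist picture.

Run:
```python
from h import *
np.set_printoptions(precision=4,suppress=True)
W=bot.camera_info("wrist");W['T']=np.load("w3.npz")['T'];i=cv2.imread("pics/w3.png");hsv=cv2.cvtColor(i,cv2.COLOR_BGR2HSV)
m=((hsv[...,1]<75)).astype(np.uint8);k=np.zeros_like(m);k[180:260,275:360]=1;m*=k
m=cv2.morphologyEx(m,cv2.MORPH_CLOSE,np.ones((5,5)));m=cv2.morphologyEx(m,cv2.MORPH_OPEN,np.ones((5,5)))
c=max(cv2.findContours(m,0,2)[0],key=cv2.contourArea);b=cv2.boundingRect(c);print(b)
# rim circle: width from bbox, bottom edge of bbox
r=b[2]/2;p=(b[0]+r-.5,b[1]+b[3]-r*.99-.5);print(p,plane(W,p,.08))
```

```text
(285, 187, 61, 63)
(315.0, 219.305) [ 0.4689 -0.058   0.08  ]
```

Emit:
{"op": "jog_arm", "data": {"rows": [[[-0.5, 1.5, -0.5, 0, 0, 0, 0.3], [-0.7, 2.5, -0.5, 0, 0, 0, 0.3], [-0.7, 3.0, 0, 0, 0, 0, 0.3], [-0.7, 3.0, 0, 0, 0, 0, 0.3], [-0.7, 3.0, 0, 0, 0, 0, 0.3]]]}}

```text
t: 15.83
tcp_pos: [0.4742, 0.0244, 0.238]
eef_rot: [[0.972, 0.236, -0.001], [0.236, -0.972, -0.0], [-0.001, -0.0, -1.0]]
contact_force: [0.6, -0.5, -2.4]
opening: 0.0358
grasp_force: 40.2
```

Emit:
{"op": "jog_arm", "data": {"rows": [[[-0.9, 2.8, 0, 0, 0, 0, 0.3], [-0.8, 2.3, 0, 0, 0, 0, 0.3], [-0.5, 1.6, 0, 0, 0, 0, 0.3], [-0.3, 0.8, 0, 0, 0, 0, 0.3], [-0.1, 0.3, 0, 0, 0, 0, 0.3]]]}}

```text
t: 16.25
tcp_pos: [0.4674, -0.0573, 0.238]
eef_rot: [[0.972, 0.234, -0.001], [0.234, -0.972, 0.0], [-0.001, -0.001, -1.0]]
contact_force: [0.2, -0.1, -1.4]
opening: 0.0361
grasp_force: 40.2
```

Emit:
{"op": "jog_arm", "data": {"rows": [[[0, 0, 0, 0, 0, 0, 0.3], [0, 0, 0, 0, 0, 0, 0.3], [0, 0, 0, 0, 0, 0, 0.3], [0, 0, 0, 0, 0, 0, 0.3], [0, 0, 0, 0, 0, 0, 0.3]]]}}

```text
t: 16.67
tcp_pos: [0.468, -0.0553, 0.2388]
eef_rot: [[0.972, 0.237, 0.0], [0.237, -0.972, -0.0], [0.0, 0.0, -1.0]]
contact_force: [0.2, -0.4, -1.6]
opening: 0.0362
grasp_force: 40.2
```

Run:
```python
from h import *
np.set_printoptions(precision=4,suppress=True,linewidth=200)
s=bot.read_state();t=s['tcp_pos'];R=s['eef_rot'];print(t,R[:,0],s['contact_force'],s['opening'],np.abs(s['joint_vel']).max())
pts={}
for n in("wrist","side","scene"):
    C=bot.camera_info(n);im=bot.get_image(n);cv2.imwrite(f"pics/{n}12.png",im);h=cv2.cvtColor(im,cv2.COLOR_BGR2HSV)
    e=proj(C,[t[0],t[1],t[2]-.100]);print(n,"egg",e,"cup rim",proj(C,[.4685,-.058,.08]))
    u,v=e.astype(int);m=((h[...,0]>=11)&(h[...,0]<=16)&(h[...,1]>90)&(h[...,1]<130)).astype(np.uint8);k=np.zeros_like(m);w=40 if n=="wrist" else 18
    k[v-w:v+w,u-w:u+w]=1;m=cv2.morphologyEx(m*k,cv2.MORPH_OPEN,np.ones((3,3)))
    cs=cv2.findContours(m,0,2)[0];print([ (cv2.boundingRect(c),cv2.contourArea(c)) for c in cs if cv2.contourArea(c)>15])
    # unsaturated blob below = cup
    cu,cv_=proj(C,[.4685,-.058,.05]).astype(int)
    if n!="wrist":
        m=((h[...,1]<60)).astype(np.uint8);k=np.zeros_like(m);k[cv_-22:cv_+30,cu-22:cu+22]=1
        print("cup",[(cv2.boundingRect(c),cv2.contourArea(c)) for c in cv2.findContours(m*k,0,2)[0] if cv2.contourArea(c)>40])
```

```text
[ 0.468  -0.0553  0.2388] [0.9715 0.2369 0.0001] [ 0.2012 -0.3855 -1.555 ] 0.03619757568670625 0.0038517431454358586
wrist egg [318.0234 239.0781] cup rim [321.1642 220.7241]
[((287, 209, 62, 64), 2994.0)]
side egg [394.9763 228.9726] cup rim [392.5113 247.4299]
[((398, 219, 7, 10), 44.0), ((388, 219, 7, 9), 36.5)]
cup [((369, 234, 44, 39), 903.5)]
scene egg [308.5715 277.9477] cup rim [309.7141 291.2077]
[((300, 270, 14, 17), 162.0)]
cup [((300, 275, 31, 36), 502.5), ((287, 275, 13, 19), 127.5)]
```

Emit:
{"op": "jog_arm", "data": {"rows": [[[0, 0.3, 0, 0, 0, 0, 0.3], [0, 0, 0, 0, 0, 0, 0.3], [0, 0, 0, 0, 0, 0, 0.3], [0, 0, 0, 0, 0, 0, 0.3], [0, 0, 0, 0, 0, 0, 0.3]]]}}

```text
t: 17.23
tcp_pos: [0.4686, -0.059, 0.2388]
eef_rot: [[0.972, 0.236, -0.0], [0.236, -0.972, -0.0], [-0.0, 0.0, -1.0]]
contact_force: [-0.0, 0.2, -1.3]
opening: 0.0361
grasp_force: 40.2
```

Run:
```python
from h import *
np.set_printoptions(precision=4,suppress=True,linewidth=200)
s=bot.read_state();print(s['tcp_pos'],s['contact_force'],s['opening'],s['grasp_force'],np.abs(s['joint_vel']).max())
S=bot.camera_info("side");n=bot.get_image("side");o0=cv2.imread("pics/side0.png");o3=cv2.imread("pics/s3.png")
d=lambda a,x0,y0,x1,y1:cv2.absdiff(a,n)[y0:y1,x0:x1].max(2)
print("cup foot/stem diff",np.mean(d(o3,380,258,408,275)>40),"shift",cv2.phaseCorrelate(*[cv2.cvtColor(a[240:276,375:412],cv2.COLOR_BGR2GRAY).astype(np.float32) for a in(o3,n)],cv2.createHanningWindow((37,36),cv2.CV_32F)))
for nm,b in dict(small=(308,350,335,380),tq1=(374,198,400,232),tq2=(415,178,440,206),salt=(374,170,398,206),spoon=(245,420,325,460)).items():
    print(nm,np.mean(d(o0,*b)>40))
```

```text
[ 0.4686 -0.059   0.2388] [-0.0103  0.1589 -1.2828] 0.03608790576581496 40.17307162284851 0.0027219320584780434
cup foot/stem diff 0.0 shift ((0.5138162886202089, -0.05424760784569216), 0.7790964212682512)
small 0.0
tq1 0.23642533936651583
tq2 0.11142857142857143
salt 0.09027777777777778
spoon 0.0
```

Run:
```python
from h import *
n=bot.get_image("side");o0=cv2.imread("pics/side0.png")
for a in(o0,n):
    h=cv2.cvtColor(a,cv2.COLOR_BGR2HSV);m=((h[...,0]>80)&(h[...,0]<95)&(h[...,1]>120)).astype(np.uint8);m[:,:350]=0
    print([(cv2.boundingRect(c),cv2.contourArea(c)) for c in cv2.findContours(m,0,2)[0] if cv2.contourArea(c)>60])
sub=[cv2.Canny(a[165:215,370:402],60,150) for a in(o0,n)]
print([tuple(np.round(np.argwhere(x).mean(0),1)) for x in sub])
```

```text
[((379, 200, 18, 29), 342.0), ((418, 181, 18, 24), 262.5)]
[((379, 200, 17, 29), 275.0), ((418, 181, 18, 28), 309.0)]
[(np.float64(25.6), np.float64(17.1)), (np.float64(25.0), np.float64(18.8))]
```

The look-alikes have not moved: their bounding boxes are the same, and only shadows and overlap changed. The cup is standing and the egg is held over it, so I hand in.

```bash
python3 -c "
from rig import bot
print(bot.job_done())"
```

```text
the job is handed in; nothing more can be done
None
```

I handed the job in at about 17 s on the robot's clock: the egg cup is standing on the board, and the tongs are holding the large egg still about 35 mm above its rim; the verdict wasn't shown.

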